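# Reload the tape stand in a clinic store room

### The job

Reload the tape stand: unscrew the black knob from the top of its post and lay it flat in the metal tray. Then put the three rolls of tape over the post one at a time, the largest first, the medium one on it and the smallest on top, each lying flat. Leave the jar, the flask and the carton where they stand.

Things in the scene. Friction and masses are not known exactly. Their poses are not given: they have to be found in the camera images.
- stand: tape stand, fixed, near left or near right: grey round base 80 mm across, 10 mm high, with an upright steel post in its centre, 19 mm thick up to a shoulder 56 mm above the table; above that a coarse threaded stud, as thick, ends 70 mm above the table. Origin: centre of the base's underside on the table; z up along the post.
- knob: black knurled ring knob, 37 mm across, 22 mm high, 20.8 mm hole, about 40 g. At the start screwed on the stand's post, underside 40.5 mm above the table. Right-hand thread: turned anticlockwise seen from above it rises 16 mm per full turn (2.5 mm per rad) and is free after 2.5 rad; then lift it straight off (before, it cannot be pulled off). Origin: centre of its underside; z up.
- tray: shallow square aluminium tray, fixed, 110 x 110 mm outside, 14 mm high, walls and floor 3 mm thick, near left or near right, wherever the stand is not. Origin: centre of its underside; z up, x and y along its sides.
- roll_large: largest roll of white paper tape lying flat: ring 66 mm across outside, 18 mm high, with a 28 mm hole right through its brown cardboard core. Origin: centre of its underside; z up. Mass 20 to 80 g. All three rolls look alike apart from their size.
- roll_medium: medium roll of white paper tape lying flat: ring 54 mm across outside, 15 mm high, with a 28 mm hole right through its brown cardboard core. Origin: centre of its underside; z up. Mass 20 to 80 g. All three rolls look alike apart from their size.
- roll_small: smallest roll of white paper tape lying flat: ring 42 mm across outside, 13 mm high, with a 28 mm hole right through its brown cardboard core. Origin: centre of its underside; z up. Mass 20 to 80 g. All three rolls look alike apart from their size.
- jar: bystander: amber glass jar, 40 mm across, 55 mm high, standing. Origin: centre of its underside.
- flask: bystander: white bottle with green cap, 64 mm across, 150 mm high, standing far left. Origin: centre of its underside.
- carton: bystander: cardboard carton, 70 x 130 x 45 mm (x, y, z), lying far right. Origin: centre of its underside.
Not all that is in view belongs to the job. Leave any blue or pink look-alike of the roll_large alone. What is shaped like the roll_small but green or red is not meant.

How it is judged:
By the outcome, as a careful person would: the job done as asked, in the order asked, and still so for the second after the job is handed in, with the robot touching nothing.
It also fails if it takes over 136 s, if anything falls off the work surface, if the arm or the gripper's body presses on something with over 40 N, if the wrist force passes 120 N, or if a joint passes its speed limit or range.

### The arm

A 6-joint arm with a two-finger parallel gripper is mounted at the origin on the work surface. World frame = base frame: x ahead of the robot, y to its left, z up, the work surface at z = 0. Lengths are in m, angles in degrees, forces in N, time in s.
With the tool pointing down it reaches from about 0.4 to 0.825 m from the base axis. Payload 7 kg.
Tool frame: the origin (TCP) lies midway between the tips of the shut fingers; the grasp point (between the pads) lies 19 mm behind it; y points along the fingers, z is the direction in which the jaws open and shut, and the axes are right-handed (so a half turn about y gives the same grasp; the last joint's range is limited). The gripper opens to 88 mm and grips with 3 to 60 N. Pads are 19 mm wide; open, the fingers measure 130 mm over their backs; the gripper's body (78 mm by 193 mm) begins 47 mm behind the grasp point.
Start: joints at [89.731, 20.546, 0.682, 0, -70.136, -16.507], TCP at [0.195, 0.646, 0.227] pointing down, gripper open.
Joint ranges: [-176.03, 176.03], [-82.01, 121.73], [-58.28, 71.71], [-173.87, 95.51], [-174.79, -0.11], [-173.66, 173.66]. Speed limits (degrees/s): [136.94, 136.94, 172.46, 180, 180, 180].

### API

Orientations are given as [roll, pitch, yaw] about the fixed x, y, z axes, in that order (R = Rz(yaw) Ry(pitch) Rx(roll)).
In Python, from plant import ctrl gives the robot as it stands.
- The arm moves only by the tool step_arm, never from a script. Its argument "rows" is a list that holds one entry, the list of rows, each a list of 7 numbers: the gripper command: -1 is shut, 1 is fully open, values between are in proportion, then the shift along the world's x, y, z in cm, then the turn, a rotation vector about the world's x, y, z in degrees. In form: [[[fingers, tx, ty, tz, rx, ry, rz], ...]]. A call has 1 to 12 rows; each row shifts and turns the commanded pose from where the row before left it; what a row does not reach is not made up. A row lasts 1/8 s, in which the tool goes at most 62.5 mm and 10.7 degrees, less where a joint would pass 70% of its speed; a pose out of reach is approached as far as the arm can. A call is refused whole if a number of a shift passes 6.25 or a number of a turn 10.7, either way. A call with a gripper value outside its range is refused whole. The fingers move at their own pace and stop on an object; the grip force is fixed at half the most. Time passes only in rows, so rows that do not move let the fingers close. It gives the time, the measured TCP pose, the force and the opening at its end, in the units of the state.
- ctrl.get_obs(): the state, without advancing time (a new reading comes with each control period).
- ctrl.snapshot(name): name is "scene" or "side" or "wrist"; returns the picture (420x560x3 uint8, blue, green, red); there is no depth.
- ctrl.camera_params(name): a dict with "vertical_fov" (degrees; the focal length in pixels is half the picture's height over the tangent of half this angle, whatever the lens; pixels are square), "cx", "cy" (the principal point, pixels), "rvec" (rotation vector, rad) and "tvec" (3), from world to camera coordinates, as OpenCV has them. Camera axes: x right, y down, z forward; pixel columns grow to the right and rows downward; lengths in m; the calibration is good to about 2 mm. The wrist camera is an equidistant fisheye: a pixel r from the principal point sees the ray r / f radians off the axis. A picture is of the moment at which its call begins: read the wrist's pose just before it. camera_params takes no time and is no camera call; for the wrist camera it gives the pose at the moment of the call.
- ctrl.close_job(): hands the job in, once; it reports no verdict.
The state is a dict: "clock": time; "joint_pos": joint angles; "qvel": joint speeds; "tau": joint torques, N m; "tool_pos": TCP position; "orientation": TCP orientation; "force": force on the tool from outside, world axes, zero at the start; "moment": the same for the moment, N m; "opening": finger opening in m.
Only numpy, scipy, OpenCV 4.12 (cv2) and the standard library are available. Lean on these libraries where they do the work, as an engineer would, in place of code of your own. Each camera call takes 0.05 s, during which the arm holds its last target. There are 200 camera calls.

## Working session

There is one attempt and no reset: what is moved stays moved. The work goes in short steps, Python scripts to look and compute and a tool call to move; the robot and the scene stay as the last step left them, time stands still between calls to the robot, and variables do not carry over. Pictures are saved under pics/ and viewed, about 12 in all and at most 16, crops included, and the job is handed in when it is done.

Besides the shell and the picture viewer there is one more tool, called by a JSON object that holds its "api" and its "payload". step_arm: Moves the arm, as the interface text tells. Its arguments: {"type":"object","properties":{"rows":{"type":"array"}},"required":["rows"]}

```bash
mkdir -p pics; ls; cat > h.py <<'E'
import numpy as np, cv2
from plant import ctrl
def cam(n):
    p=ctrl.camera_params(n); R=cv2.Rodrigues(np.array(p['rvec'],float))[0]; t=np.array(p['tvec'],float).ravel()
    return dict(R=R,t=t,f=210/np.tan(np.radians(p['vertical_fov'])/2),cx=p['cx'],cy=p['cy'],fish=n=='wrist')
def ray(c,u,v):
    x,y=u-c['cx'],v-c['cy']
    if c['fish']:
        r=np.hypot(x,y)+1e-9; th=r/c['f']; d=np.array([x/r*np.sin(th),y/r*np.sin(th),np.cos(th)])
    else: d=np.array([x/c['f'],y/c['f'],1.])
    return -c['R'].T@c['t'], c['R'].T@d
def onz(c,u,v,z):
    o,d=ray(c,u,v); return o+d*(z-o[2])/d[2]
def proj(c,P):
    q=c['R']@np.array(P,float)+c['t']
    if c['fish']:
        r=np.hypot(q[0],q[1])+1e-9; th=np.arctan2(r,q[2]); return c['cx']+c['f']*th*q[0]/r, c['cy']+c['f']*th*q[1]/r
    return c['cx']+c['f']*q[0]/q[2], c['cy']+c['f']*q[1]/q[2]
def snap(n,fn):
    c=cam(n); im=ctrl.snapshot(n); cv2.imwrite('pics/'+fn+'.png',im); return c,im
E
python3 - <<'E'
from h import *
for n in('scene','side','wrist'):
    c,im=snap(n,n+'0'); print(n,c['f'],-c['R'].T@c['t'],c['R'][2])
print(ctrl.get_obs())
E
```

```text
pics
scene 481.15805650758784 [1.36040163 0.505494   0.84468551] [-0.65437973 -0.39994808 -0.64173881]
side 461.40962106475484 [0.08086582 0.57777756 0.93554725] [ 0.40750946 -0.50229191 -0.76265253]
wrist 325.19226210127806 [0.27429506 0.62068021 0.38446108] [-0.29700546  0.08821716 -0.95079203]
{'clock': 0.15, 'joint_pos': array([ 8.97316982e+01,  2.05824923e+01,  6.46973669e-01, -1.55077762e-02,
       -7.01369186e+01, -1.65073522e+01]), 'qvel': array([ 0.03355783, -0.14147428,  0.03370325,  0.09302075, -0.05269614,
       -0.12350982]), 'tau': array([-1.53731591e-03, -5.83275282e+01,  2.93292725e+01,  7.00131521e+00,
        8.78894760e-03, -1.13445478e-04]), 'tool_pos': array([0.19473054, 0.64591509, 0.22583842]), 'orientation': array([-8.99264054e+01,  6.60477198e-03,  1.63219072e+02]), 'force': array([ 0.14767031,  0.46774334, -0.54927195]), 'moment': array([ 0.06097879,  0.0143589 , -0.03208616]), 'opening': 0.08763546991405094}
```

View pics/scene0.png

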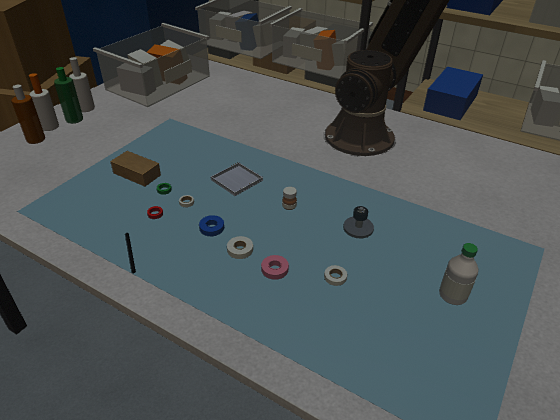

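View pics/side0.png

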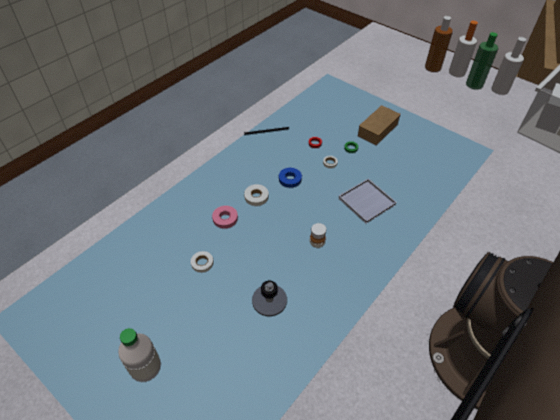

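The scene view shows white rings at (187,200), (240,247) and (336,275). By size these look like the small, large and medium rolls. The blue (211,225) and pink (275,267) rings are look-alikes of the large roll, and the green (164,188) and red (155,212) rings are look-alikes of the small one. The stand with the knob is at (359,220), the tray at (237,178), the jar at (290,198), the flask at (460,275) and the carton at (136,168). I'll measure these and confirm the three white rings in one enlarged crop.

```bash
python3 - <<'E'
from h import *
S={'scene':dict(large=(240,247),med=(336,275),small=(187,200),base=(355,231),jar=(290,198),carton=(136,168),tray=(237,178),flask=(460,285)),
'side':dict(large=(257,194),med=(202,261),small=(331,161),base=(269,305),jar=(318,235),carton=(380,125),tray=(367,200),flask=(138,355))}
H=dict(large=.018,med=.015,small=.013,base=.010,jar=.055,carton=.045,tray=.014,flask=.15)
cs={}
for n in S:
    c=cam(n); cs[n]=c; im=cv2.imread(f'pics/{n}0.png'); hsv=cv2.cvtColor(im,cv2.COLOR_BGR2HSV)
    mat=cv2.inRange(hsv,(90,60,50),(106,150,255)); fg=255-mat
    num,lab,st,cen=cv2.connectedComponentsWithStats(fg,connectivity=4)
    for k,(u,v) in S[n].items():
        w=lab[v-12:v+13,u-12:u+13].ravel(); ids=[i for i in np.unique(w) if i and 60<st[i,4]<9000]
        if not ids: print(n,k,'none');continue
        i=max(ids,key=lambda i:(w==i).sum()); m=(lab==i).astype('uint8')
        ct=max(cv2.findContours(m,0,2)[0],key=cv2.contourArea); M=cv2.moments(ct); p=(M['m10']/M['m00'],M['m01']/M['m00'])
        P=np.array([onz(c,*q[0],H[k]/2) for q in ct]); 
        e=cv2.fitEllipse(cv2.convexHull(ct)); px=np.linalg.norm(onz(c,p[0]+1,p[1],H[k]/2)-onz(c,*p,H[k]/2))
        print(n,k,np.round(p,1),'ctr',onz(c,*p,H[k]/2).round(4)[:2],'bbox',st[i],'maj mm',round(max(e[1])*px*1e3,1))
im=cv2.imread('pics/scene0.png'); 
t=[cv2.resize(im[v-28:v+28,u-28:u+28],(260,260),interpolation=2) for u,v in((187,200),(240,247),(336,275))]
im2=cv2.imread('pics/side0.png')
t2=[cv2.resize(im2[v-28:v+28,u-28:u+28],(260,260),interpolation=2) for u,v in((269,297),(367,200),(331,161))]
cv2.imwrite('pics/crop.png',np.vstack([np.hstack(t),np.hstack(t2)]))
for n in S: # tray corners on top & knob
    print(n,proj(cs[n],(0.5,0,0)))
E
```

```text
scene large [239.6 247. ] ctr [ 0.6659 -0.0266] bbox [227 236  27  23 501] maj mm 68.4
scene med [335.2 275. ] ctr [0.6217 0.2178] bbox [324 265  24  21 374] maj mm 56.2
scene small [186.  200.7] ctr [ 0.5913 -0.263 ] bbox [179 195  15  13 152] maj mm 44.3
scene base [358.6 223.7] ctr [0.4195 0.1867] bbox [343 206  31  32 664] maj mm 86.4
scene jar [289.1 197.8] ctr [ 0.4479 -0.0125] bbox [282 186  15  24 311] maj mm 68.7
scene carton [135.4 167.8] ctr [ 0.5645 -0.4792] bbox [ 110  151   51   36 1176] maj mm 153.8
scene tray [236.5 178.6] ctr [ 0.4291 -0.2051] bbox [211 162  52  34 999] maj mm 168.3
scene flask [459.6 276. ] ctr [0.5391 0.471 ] bbox [ 439  243   40   62 1628] maj mm 145.5
side large [256.  194.6] ctr [ 0.6694 -0.0256] bbox [244 184  25  23 446] maj mm 68.5
side med [201.6 261.3] ctr [0.6251 0.219 ] bbox [190 251  24  22 386] maj mm 57.0
side small [329.8 161.4] ctr [ 0.5945 -0.2624] bbox [323 155  15  14 154] maj mm 44.0
side base [269.1 299.1] ctr [0.4348 0.1908] bbox [252 281  35  36 921] maj mm 79.5
side jar [317.7 235. ] ctr [ 0.4512 -0.0117] bbox [309 223  18  25 369] maj mm 65.5
side carton [378.2 124.5] ctr [ 0.5684 -0.4777] bbox [ 357  105   44   41 1061] maj mm 154.9
side tray [366.8 200.1] ctr [ 0.4295 -0.2048] bbox [ 338  178   59   46 1444] maj mm 148.6
side flask [138.3 355.3] ctr [0.5208 0.4739] bbox [ 118  328   43   55 1669] maj mm 110.9
scene (np.float64(283.038280329067), np.float64(217.29516764602994))
side (np.float64(298.9029809086164), np.float64(234.5033502907899))
```

View pics/crop.png

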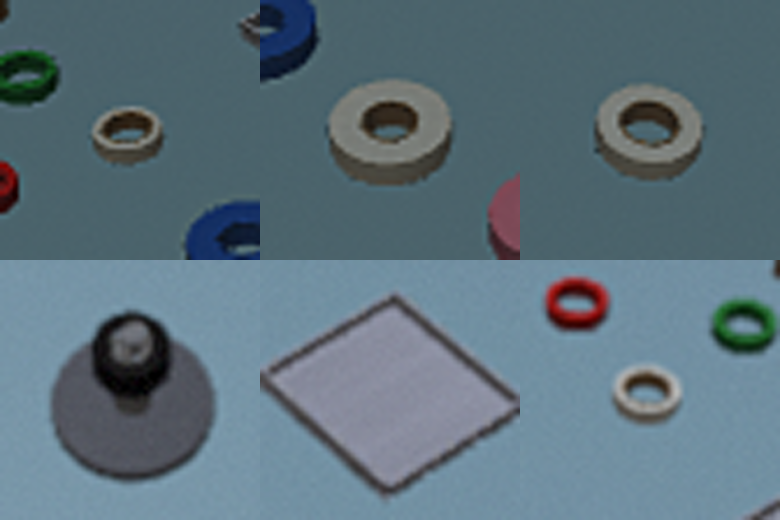

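The enlarged crop confirms it: white rings at scene (187,200), (240,247) and (336,275), measured outer diameters about 44, 68 and 56 mm. They are the small, large and medium rolls. The two views agree to about 3 mm. Next I measure the stand, the tray and the look-alikes' clearances.

```bash
python3 - <<'E'
from h import *
def tri(a,b):
    A=[];B=[]
    for o,d in(a,b):
        d=d/np.linalg.norm(d); M=np.eye(3)-np.outer(d,d); A.append(M);B.append(M@o)
    return np.linalg.lstsq(np.vstack(A),np.hstack(B),rcond=None)[0]
r={}
for n,kn,tr,bs in(('scene',(360,214),(237,178),(358,228)),('side',(269,290),(367,200),(269,303))):
    c=cam(n); im=cv2.imread(f'pics/{n}0.png'); hsv=cv2.cvtColor(im,cv2.COLOR_BGR2HSV)
    def blob(m,p,w=25):
        q=np.zeros_like(m); q[p[1]-w:p[1]+w,p[0]-w:p[0]+w]=m[p[1]-w:p[1]+w,p[0]-w:p[0]+w]
        return max(cv2.findContours(q,0,1)[0],key=cv2.contourArea)
    thr=np.median(im[kn[1]-25:kn[1]+25,kn[0]-25:kn[0]+25].max(2))*.4
    k=cv2.convexHull(blob((im.max(2)<thr).astype('uint8')*255,kn,14)); (u,v),rad=cv2.minEnclosingCircle(k); M=cv2.moments(k); u,v=M['m10']/M['m00'],M['m01']/M['m00']
    r[n]=ray(c,u,v); print(n,'knob px',round(u,1),round(v,1),rad,onz(c,u,v,.0515).round(4))
    fg=255-cv2.inRange(hsv,(90,60,50),(106,150,255))
    t=blob(fg,tr,38); P=np.array([onz(c,*q[0],.012)[:2] for q in t],np.float32); print('tray',cv2.minAreaRect(P*1000))
    b=blob(fg,bs); P=np.array([onz(c,*q[0],.010)[:2] for q in b],np.float32)
    P0=np.array(onz(c,*bs,.010)[:2]); 
    # base: keep points whose distance fits circle, robust
    x=P0.copy()
    for _ in range(30):
        d=P-x; l=np.linalg.norm(d,axis=1); g=abs(l-.04)<(.012 if _<10 else .004); x=x+((l-.04)[:,None]*d/l[:,None])[g].mean(0)*1.5
    print('base',x.round(4),g.sum(),len(P))
    for nm,lo,hi in(('blue',(110,150,40),(125,255,255)),('pink',(165,80,60),(178,200,255)),('red',(178,150,50),(180,255,255)),('green',(55,120,30),(80,255,255))):
        m=cv2.inRange(hsv,lo,hi)
        for ct in cv2.findContours(m,0,2)[0]:
            if cv2.contourArea(ct)>80:
                M=cv2.moments(ct); q=onz(c,M['m10']/M['m00'],M['m01']/M['m00'],.008)
                if .3<q[0]<.85 and abs(q[1])<.5: print(nm,q.round(3))
print('knob tri',tri(r['scene'],r['side']).round(4))
E
```

```text
scene knob px 360.1 213.3 7.826338291168213 [0.432  0.1905 0.0515]
tray ((432.514892578125, -203.12429809570312), (125.4087142944336, 122.69326782226562), 76.93952178955078)
base [0.4366 0.1925] 60 88
blue [ 0.632 -0.144  0.008]
pink [0.676 0.082 0.008]
green [0.365 0.464 0.008]
green [ 0.582 -0.356  0.008]
side knob px 269.0 290.4 10.320740699768066 [0.4314 0.1942 0.0515]
tray ((429.2477722167969, -202.520263671875), (119.5589828491211, 117.51053619384766), 76.40635681152344)
base [0.4327 0.1931] 83 95
blue [ 0.643 -0.137  0.008]
pink [0.681 0.084 0.008]
green [0.605 0.453 0.008]
green [ 0.583 -0.353  0.008]
knob tri [0.4319 0.192  0.0507]
```

View pics/wrist0.png

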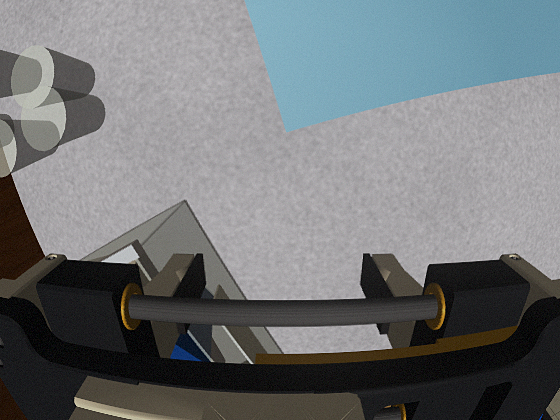

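The wrist camera looks ahead of the gripper: pads at about (195,300) and (370,300), no task items in view yet. The knob triangulates to z=0.0507 against 0.0515 expected, so the stand is at about (0.4335, 0.1925). Moving above it.

{"api": "step_arm", "payload": {"rows": [[[1,2.4,-4.5,0,0,0,-5],[1,2.4,-4.5,0,0,0,-5],[1,2.4,-4.5,0,0,0,-5],[1,2.4,-4.5,0,0,0,-5],[1,2.4,-4.5,0,0,0,-5],[1,2.4,-4.5,0,0,0,-5],[1,2.4,-4.5,0,0,0,-5],[1,2.4,-4.5,0,0,0,-5],[1,2.4,-4.5,0,0,0,-5],[1,2.3,-4.8,0,0,0,-4.2],[1,0,0,0,0,0,0],[1,0,0,0,0,0,0]]]}}

```text
clock: 1.65
tool_pos: [0.4339, 0.1931, 0.2265]
orientation: [-90.0, -0.0, 114.0]
force: [-0.1, -0.5, -1.1]
opening: 0.0873
```

```bash
python3 - <<'E'
from h import *
c,im=snap('wrist','wrist1'); o=ctrl.get_obs(); print(o['clock'],o['tool_pos'],o['orientation'],o['joint_pos'])
for z in(0.010,0.0625): print(proj(c,(.4335,.1925,z)))
print(-c['R'].T@c['t'],proj(c,o['tool_pos']))
E
```

```text
1.7 [0.43367808 0.19366    0.22650621] [-8.99999314e+01 -7.29882040e-03  1.14055360e+02] [ 4.78751973e+01  1.35515426e+00 -2.36088862e+01 -7.39595945e-03
 -6.50330748e+01 -2.38167160e+01]
(np.float64(281.7038131848317), np.float64(182.17246174209757))
(np.float64(281.5790132323084), np.float64(193.40686566804098))
[0.46688164 0.11496341 0.3852349 ] (np.float64(279.6190727328878), np.float64(270.72952804887166))
```

View pics/wrist1.png

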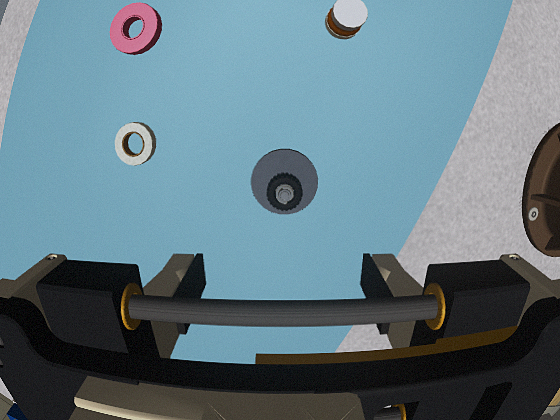

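The wrist view shows the stand base at (284,181), the knob at about (284,190), the medium roll at (135,143), the pink ring at (135,28) and the jar at (346,20). I'll refine the stand from this view.

```bash
cat >> h.py <<'E'
def circ(c,ct,z,r,x):
    P=np.array([onz(c,*q[0],z)[:2] for q in ct]); x=np.array(x,float)
    for i in range(60):
        d=P-x; l=np.linalg.norm(d,axis=1); g=abs(l-r)<(.015 if i<20 else .003)
        if g.sum()<5: break
        x=x+((l-r)[:,None]*d/l[:,None])[g].mean(0)*1.5
    return x,int(g.sum()),len(P)
def fgblob(im,p,w=45):
    hsv=cv2.cvtColor(im,cv2.COLOR_BGR2HSV); fg=255-cv2.inRange(hsv,(90,60,50),(106,170,255)); q=np.zeros_like(fg)
    u,v=map(int,p); s=np.s_[max(v-w,0):v+w,max(u-w,0):u+w]; q[s]=fg[s]
    cs=[k for k in cv2.findContours(q,0,1)[0] if cv2.contourArea(k)>60]
    return min(cs,key=lambda k:-cv2.pointPolygonTest(k,(float(u),float(v)),True))
E
python3 - <<'E'
from h import *
c=cam('wrist'); im=cv2.imread('pics/wrist1.png')
print('base',circ(c,fgblob(im,(284,181)),.010,.04,(.4335,.1925)))
m=(im.max(2)<60).astype('uint8')*255; m[:145]=0;m[215:]=0;m[:,:250]=0;m[:,320:]=0
k=max(cv2.findContours(m,0,1)[0],key=cv2.contourArea); print(cv2.boundingRect(k)); 
for z in(.0405,.0625): print('knob',z,circ(c,k,z,.0185,(.4335,.1925)))
M=cv2.moments(cv2.convexHull(k)); print(onz(c,M['m10']/M['m00'],M['m01']/M['m00'],.052))
print('med',circ(c,fgblob(im,(135,143)),.015,.027,(.623,.218)))
E
```

```text
base (array([0.4308986 , 0.19154921]), 188, 188)
(267, 173, 36, 38)
knob 0.0405 (array([0.4292557 , 0.19535964]), 110, 110)
knob 0.0625 (array([0.43163631, 0.19021072]), 110, 110)
[0.43048404 0.19252774 0.052     ]
med (array([0.61878648, 0.2180744 ]), 121, 121)
```

{"api": "step_arm", "payload": {"rows": [[[1,-0.26,-0.14,-4,0,0,0],[1,0,0,-4,0,0,0],[1,0,0,-4,0,0,0],[1,0,0,-3,0,0,0],[1,0,0,-2,0,0,0],[1,0,0,-1.6,0,0,0],[1,0,0,0,0,0,0]]]}}

```text
clock: 2.58
tool_pos: [0.4302, 0.1923, 0.0395]
orientation: [-89.9, 0.1, 114.2]
force: [0.1, 0.0, -0.5]
opening: 0.0876
```

```bash
python3 - <<'E'
from h import *
c,im=snap('wrist','wrist2'); o=ctrl.get_obs(); print(o['clock'],o['tool_pos'],o['force'])
for z in (.0405,.0625): print([np.round(proj(c,(.4312+.0185*np.cos(a),.192+.0185*np.sin(a),z))) for a in np.arange(4)*np.pi/2])
E
```

```text
2.625 [0.43079503 0.1926408  0.04035158] [ 0.90622016 -0.10472485  1.21382858]
[array([247., 257.]), array([265., 295.]), array([309., 281.]), array([293., 241.])]
[array([243., 277.]), array([263., 318.]), array([312., 303.]), array([294., 260.])]
```

View pics/wrist2.png

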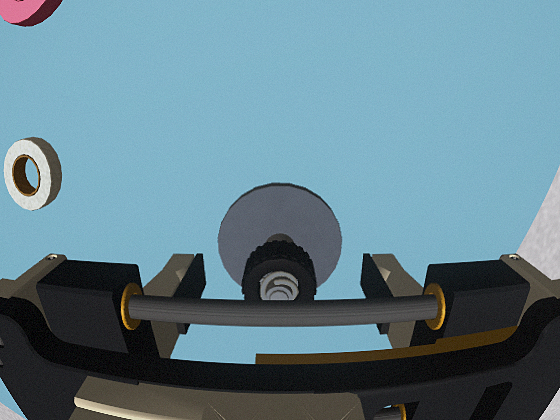

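The knob spans columns 243–315 at (280,275), midway between the pads (204 and 361). Closing.

{"api": "step_arm", "payload": {"rows": [[[-1,0,0,0,0,0,0],[-1,0,0,0,0,0,0],[-1,0,0,0,0,0,0],[-1,0,0,0,0,0,0],[-1,0,0,0,0,0,0],[-1,0,0,0,0,0,0],[-1,0,0,0,0,0,0],[-1,0,0,0,0,0,0]]]}}

```text
clock: 3.62
tool_pos: [0.4315, 0.1921, 0.0407]
orientation: [-90.0, -0.0, 114.0]
force: [1.2, 0.5, -0.3]
opening: 0.0357
```

{"api": "step_arm", "payload": {"rows": [[[-1,0,0,0.044,0,0,10],[-1,0,0,0.044,0,0,10],[-1,0,0,0.044,0,0,10],[-1,0,0,0.044,0,0,10],[-1,0,0,0.044,0,0,10],[-1,0,0,0.044,0,0,10],[-1,0,0,0,0,0,0]]]}}

```text
clock: 4.5
tool_pos: [0.4317, 0.1922, 0.0433]
orientation: [-90.0, 0.0, 174.0]
force: [3.3, 0.9, 0.5]
opening: 0.0357
```

{"api": "step_arm", "payload": {"rows": [[[-1,0,0,0.044,0,0,10],[-1,0,0,0.044,0,0,10],[-1,0,0,0.044,0,0,10],[-1,0,0,0.044,0,0,10],[-1,0,0,0.044,0,0,10],[-1,0,0,0.044,0,0,10],[-1,0,0,0.044,0,0,10],[-1,0,0,0.044,0,0,10],[-1,0,0,0.044,0,0,8],[-1,0,0,0,0,0,4],[-1,0,0,0,0,0,0]]]}}

```text
clock: 5.88
tool_pos: [0.4316, 0.1922, 0.0473]
orientation: [-90.0, 0.0, -94.2]
force: [3.4, 1.4, 0.9]
opening: 0.0357
```

{"api": "step_arm", "payload": {"rows": [[[-1,0,0,0.2,0,0,0],[-1,0,0,0.2,0,0,0],[-1,0,0,0,0,0,0]]]}}

```text
clock: 6.25
tool_pos: [0.4315, 0.1922, 0.0515]
orientation: [-90.0, 0.0, -94.0]
force: [3.8, 1.2, 1.7]
opening: 0.0362
```

{"api": "step_arm", "payload": {"rows": [[[-1,0,0,0.5,0,0,0],[-1,0,0,1,0,0,0],[-1,0,0,2,0,0,0],[-1,0,0,3,0,0,0],[-1,0,0,3,0,0,0],[-1,0,0,0,0,0,0]]]}}

```text
clock: 7.0
tool_pos: [0.4312, 0.1919, 0.1481]
orientation: [-89.9, 0.1, -94.0]
force: [-0.5, -0.9, -1.3]
opening: 0.0362
```

```bash
python3 - <<'E'
from h import *
c,im=snap('wrist','wrist3');cs,s=snap('scene','scene3');o=ctrl.get_obs(); print(o['tool_pos'],o['force'],o['opening'],o['joint_pos'])
u,v=map(int,proj(cs,o['tool_pos'])); print(u,v)
cv2.imwrite('pics/c3.png',np.hstack([cv2.resize(im,(480,360)),cv2.resize(s[v-50:v+70,u-50:u+50],(300,360))]))
E
```

```text
[0.43026121 0.19109051 0.14585558] [-0.02139775 -0.43674185 -1.14264559] 0.035784611822358696 [ 4.79580119e+01  5.38618808e+00 -3.08022576e+01 -4.37435015e-02
 -5.38869415e+01  1.28053029e+02]
365 183
```

View pics/c3.png

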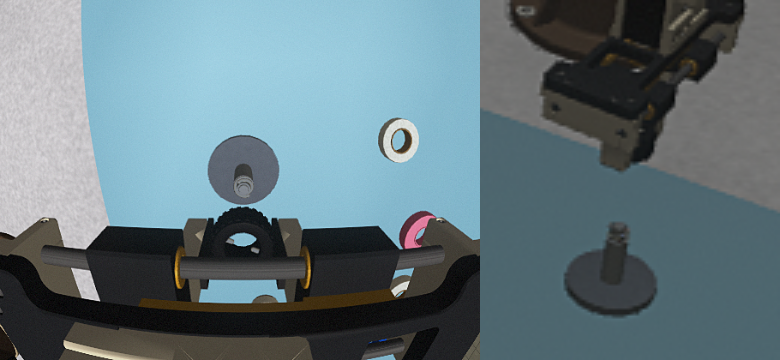

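The knob is off the post and held between the fingers (wrist view at (243,235)), and the stud is bare. Carrying it over to the tray.

{"api": "step_arm", "payload": {"rows": [[[-1,0,-3.3,0,0,0,-8.3],[-1,0,-3.3,0,0,0,-8.3],[-1,0,-3.3,0,0,0,-8.3],[-1,0,-3.3,0,0,0,-8.3],[-1,0,-3.3,0,0,0,-8.3],[-1,0,-3.3,0,0,0,-8.3],[-1,0,-3.3,0,0,0,-8.3],[-1,0,-3.3,0,0,0,-8.3],[-1,0,-3.3,0,0,0,-8.3],[-1,0,-3.3,0,0,0,-8.3],[-1,0,-3.3,0,0,0,-8.3],[-1,0,-3.2,0,0,0,-8]]]}}

```text
clock: 8.6
tool_pos: [0.4297, -0.2041, 0.1448]
orientation: [-90.0, -0.2, 166.4]
force: [-0.3, -0.2, -0.5]
opening: 0.0361
```

{"api": "step_arm", "payload": {"rows": [[[-1,0,0,0,0,0,0],[-1,0,0,-3,0,0,0],[-1,0,0,-3,0,0,0],[-1,0,0,-1,0,0,0],[-1,0,0,0,0,0,0]]]}}

```text
clock: 9.22
tool_pos: [0.4306, -0.2028, 0.0756]
orientation: [-90.0, -0.1, 166.8]
force: [0.4, 0.2, -0.1]
opening: 0.0359
```

```bash
python3 - <<'E'
from h import *
c,im=snap('wrist','wrist4');cs,s=snap('scene','scene4');o=ctrl.get_obs(); print(o['tool_pos'],o['orientation'],o['force'],o['opening'])
u,v=map(int,proj(cs,o['tool_pos'])); print(u,v)
cv2.imwrite('pics/c4.png',np.hstack([cv2.resize(im,(480,360)),cv2.resize(s[v-50:v+70,u-50:u+50],(300,360))]))
c=cam('wrist')
E
```

```text
[ 0.43178786 -0.20302658  0.07687598] [-8.99954735e+01  4.24767082e-02  1.66773679e+02] [-0.05954308  0.52359489 -1.00922009] 0.03607902603111197
235 159
```

View pics/c4.png

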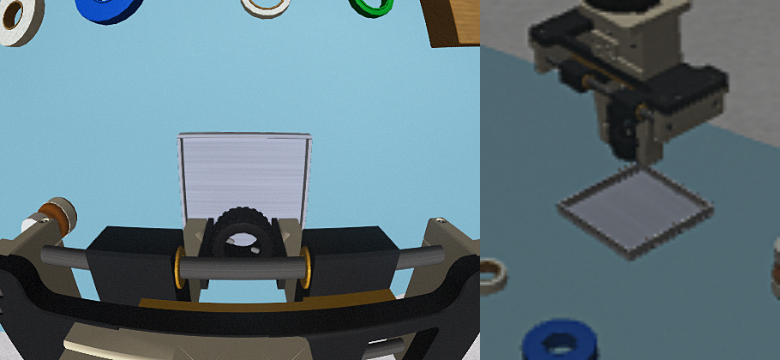

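```bash
python3 - <<'E'
import cv2,numpy as np
a=cv2.imread('pics/wrist4.png')[220:340,200:360];s=cv2.imread('pics/scene4.png')[115:195,195:275]; a3=cv2.imread('pics/wrist3.png')[220:340,200:360]
cv2.imwrite('pics/c5.png',np.hstack([cv2.resize(cv2.convertScaleAbs(a,alpha=2),(400,300),interpolation=2),cv2.resize(cv2.convertScaleAbs(s,alpha=2),(300,300),interpolation=2)]))
E
```

```text
(no output)
```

View pics/c5.png

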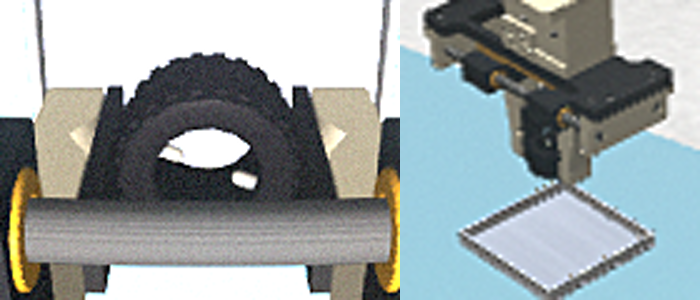

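The knob is held level: its near wall shows about 9 mm, as a level knob seen from 28° off vertical should. It is centred over the tray. Lowering it.

{"api": "step_arm", "payload": {"rows": [[[-1,-0.1,0,-2.5,0,0,0],[-1,0,0,-2,0,0,0],[-1,0,0,-1.5,0,0,0],[-1,0,0,-0.8,0,0,0],[-1,0,0,-0.2,0,0,0],[-1,0,0,0,0,0,0]]]}}

```text
clock: 10.07
tool_pos: [0.4307, -0.2032, 0.0067]
orientation: [-90.0, 0.0, 166.7]
force: [-0.5, -0.5, -0.9]
opening: 0.0359
```

{"api": "step_arm", "payload": {"rows": [[[-1,0,0,-0.1,0,0,0],[-1,0,0,-0.1,0,0,0],[-1,0,0,0,0,0,0],[-1,0,0,0,0,0,0]]]}}

```text
clock: 10.58
tool_pos: [0.4303, -0.2032, 0.0042]
orientation: [-90.0, 0.0, 166.7]
force: [0.5, -0.4, 0.4]
opening: 0.0358
```

Release with a partial opening (about 50 mm), then rise.

{"api": "step_arm", "payload": {"rows": [[[0.13,0,0,0,0,0,0],[0.13,0,0,0,0,0,0],[0.13,0,0,0,0,0,0],[0.13,0,0,0,0,0,0],[0.13,0,0,1,0,0,0],[0.13,0,0,3,0,0,0],[0.13,0,0,5,0,0,0],[1,0,0,5,0,0,0],[1,0,0,0,0,0,0]]]}}

```text
clock: 11.7
tool_pos: [0.4329, -0.2036, 0.149]
orientation: [-90.1, 0.5, 166.8]
force: [-0.6, 0.2, -1.1]
opening: 0.0641
```

```bash
python3 - <<'E'
from h import *
c,im=snap('wrist','wrist6');o=ctrl.get_obs(); print(o['clock'],o['tool_pos'],o['orientation'],o['force'],o['opening'],o['joint_pos'])
c3=cam('wrist')
E
```

```text
11.75 [ 0.43140383 -0.20320218  0.14671781] [-90.05646807   0.28889529 166.72855696] [ 0.05716131 -0.27542281 -0.43793749] 0.06802203145050661 [-1.50205514e+00  5.69605009e+00 -3.03330931e+01  4.52492358e-03
 -5.36765173e+01  7.82280835e+01]
```

View pics/wrist6.png

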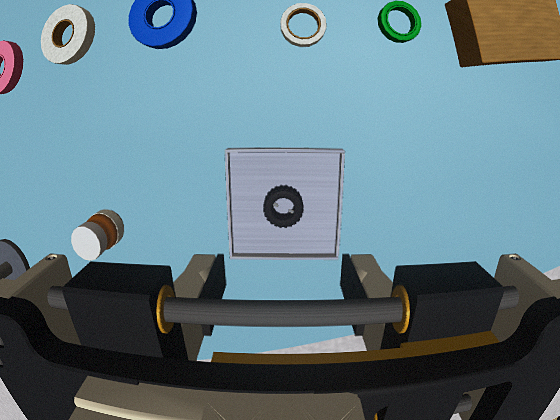

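The knob lies flat in the tray at (283,206). Next is the large white roll at (68,33), left of the blue ring at (163,15) and right of the pink ring. I'll hover over it.

{"api": "step_arm", "payload": {"rows": [[[1,3.4,2.5,0.5,0,0,-6.4],[1,3.4,2.5,0.5,0,0,-6.4],[1,3.4,2.5,0.5,0,0,-6.4],[1,3.4,2.5,0.5,0,0,-6.4],[1,3.4,2.5,0.5,0,0,-6.4],[1,3.4,2.5,0.5,0,0,-6.4],[1,3.2,2.7,0,0,0,-6.4],[1,0,0,0,0,0,0],[1,0,0,0,0,0,0]]]}}

```text
clock: 12.88
tool_pos: [0.6653, -0.0262, 0.1728]
orientation: [-89.9, -0.1, 122.0]
force: [0.0, -0.6, 0.1]
opening: 0.0874
```

```bash
cat >> h.py <<'E'
def roll(c,im,x,r,h):
    k=fgblob(im,proj(c,(x[0],x[1],h)))
    # silhouette: fit enclosing via area: rim on far side is top edge outline; use both heights
    e=cv2.fitEllipse(cv2.convexHull(k)); M=cv2.moments(k); m=onz(c,M['m10']/M['m00'],M['m01']/M['m00'],h/2)[:2]
    u,v=np.array(e[0]); px=np.linalg.norm(onz(c,u+1,v,h/2)-onz(c,u,v,h/2))
    return 'px',np.round(e[0]),'diam mm',round(max(e[1])*px*1e3,1),'circ',circ(c,k,h,r,x),'mom',m
E
python3 - <<'E'
from h import *
c,im=snap('wrist','wrist7');o=ctrl.get_obs(); print(o['clock'],o['tool_pos'],o['orientation'],o['joint_pos'])
print(roll(c,im,(.667,-.026),.033,.018))
# stand estimate from wrist3 (opposite yaw): 
E
```

```text
12.925 [ 0.66520639 -0.02658548  0.17329505] [-8.98985613e+01 -4.44817619e-02  1.21947441e+02] [ 1.44486129e+01  2.17613334e+01 -4.64137631e+00 -1.32977454e-02
 -6.37074104e+01  1.75047693e+01]
('px', array([280., 195.]), 'diam mm', np.float64(67.0), 'circ', (array([ 0.66600222, -0.02579877]), 183, 183), 'mom', array([ 0.66522739, -0.02447776]))
```

{"api": "step_arm", "payload": {"rows": [[[1,0.07,0.1,-4,0,0,0],[1,0,0,-4,0,0,0],[1,0,0,-4,0,0,0],[1,0,0,-2.7,0,0,0],[1,0,0,-1.5,0,0,0],[1,0,0,-0.6,0,0,0],[1,0,0,-0.1,0,0,0],[1,0,0,0,0,0,0],[-1,0,0,0,0,0,0],[-1,0,0,0,0,0,0],[-1,0,0,0,0,0,0],[-1,0,0,0,0,0,0]]]}}

```text
clock: 14.42
tool_pos: [0.6671, -0.0251, 0.0055]
orientation: [-90.0, 0.0, 121.9]
force: [-1.0, 0.6, 2.5]
opening: 0.0657
```

{"api": "step_arm", "payload": {"rows": [[[-1,0,0,0,0,0,0],[-1,0,0,0,0,0,0]]]}}

```text
clock: 14.68
tool_pos: [0.6671, -0.0251, 0.0055]
orientation: [-90.0, 0.0, 121.9]
force: [-0.7, 0.3, 5.0]
opening: 0.0657
```

{"api": "step_arm", "payload": {"rows": [[[-1,0,0,1,0,0,0],[-1,0,0,4,0,0,0],[-1,0,0,5,0,0,0],[-1,-3.4,3.1,4,0,0,0],[-1,-3.4,3.1,0,0,0,0],[-1,-3.4,3.1,0,0,0,0],[-1,-3.4,3.1,0,0,0,0],[-1,-3.4,3.1,0,0,0,0],[-1,-3.4,3.1,0,0,0,0],[-1,-3.2,3.1,0,0,0,0],[-1,0,0,0,0,0,0],[-1,0,0,0,0,0,0]]]}}

```text
clock: 16.18
tool_pos: [0.431, 0.192, 0.1456]
orientation: [-90.0, -0.0, 122.0]
force: [-0.3, -0.3, -0.4]
opening: 0.0658
```

```bash
python3 - <<'E'
from h import *
c,im=snap('wrist','wrist8');o=ctrl.get_obs(); print(o['clock'],o['tool_pos'],o['orientation'],o['force'],o['opening'])
print([np.round(proj(c,(.431,.192,z))) for z in(.01,.07)])
E
```

```text
16.225 [0.43126206 0.19168093 0.14539909] [-9.00184023e+01 -2.14984894e-03  1.21918623e+02] [-0.03972413 -0.49349393 -1.53256936] 0.06592249848764033
[array([281., 201.]), array([281., 223.])]
```

View pics/wrist8.png

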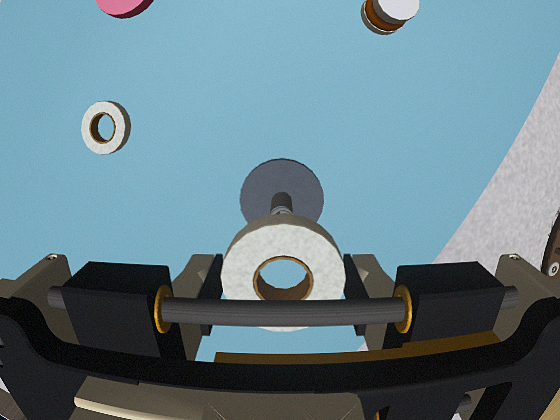

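The roll is held, hole centre at about (284,280). The base centre (281,201) and the post lie right below it. I'll measure its offset in the hand.

```bash
python3 - <<'E'
from h import *
c=cam('wrist'); im=cv2.imread('pics/wrist8.png'); hsv=cv2.cvtColor(im,cv2.COLOR_BGR2HSV)
# brown core hole: top inner edge = boundary white->brown
w=cv2.inRange(hsv,(0,0,135),(180,45,255)); w[:205]=0; w[298:]=0; w[:,:215]=0; w[:,352:]=0
def fit(P,r,x):
    from scipy.optimize import least_squares
    s=least_squares(lambda q:np.hypot(*(P-q[:2]).T)-r,x,loss='soft_l1',f_scale=.001); return s.x.round(4),round(float(np.abs(s.fun).mean())*1e3,2)
zt=.1585
inn=[];out=[]
for a in np.radians(np.arange(180,361,6)):   # rays upward in image from hole centre
    pts=[(284+t*np.cos(a),279+t*np.sin(a)) for t in np.arange(5,75,.5)]
    v=[w[int(round(q[1])),int(round(q[0]))]>0 for q in pts]
    if any(v):
        i=v.index(True); inn.append(onz(c,*pts[i],zt)[:2])
inn=np.array(inn); print('inner',fit(inn,.014,(.431,.192)),len(inn))
print('tcp',ctrl.get_obs()['tool_pos'])
b=fgblob(im,(281,175),60); P=np.array([onz(c,*q[0],.01)[:2] for q in b if q[0][1]<205]); print('base',fit(P,.04,(.431,.192)))
E
```

```text
inner (array([0.4296, 0.1896]), 0.99) 31
tcp [0.43126206 0.19168093 0.14539909]
base (array([0.4309, 0.1915]), 0.6)
```

{"api": "step_arm", "payload": {"rows": [[[-1,0.1,0.1,-3,0,0,0],[-1,0,0,-3,0,0,0],[-1,0,0,-1.5,0,0,0],[-1,0,0,-0.7,0,0,0],[-1,0,0,-0.7,0,0,0],[-1,0,0,0,0,0,0]]]}}

```text
clock: 16.98
tool_pos: [0.4321, 0.1926, 0.0561]
orientation: [-90.0, 0.0, 121.9]
force: [0.4, -0.3, -0.6]
opening: 0.0654
```

{"api": "step_arm", "payload": {"rows": [[[-1,0,0,-1,0,0,0],[-1,0,0,-1,0,0,0],[-1,0,0,-1,0,0,0],[-1,0,0,-0.5,0,0,0],[-1,0,0,0,0,0,0]]]}}

```text
clock: 17.6
tool_pos: [0.4317, 0.1926, 0.0206]
orientation: [-89.9, 0.0, 121.9]
force: [0.6, -0.1, -0.9]
opening: 0.0655
```

{"api": "step_arm", "payload": {"rows": [[[-1,0,0,-0.2,0,0,0],[-1,0,0,-0.15,0,0,0],[-1,0,0,-0.1,0,0,0],[-1,0,0,0,0,0,0],[-1,0,0,0,0,0,0]]]}}

```text
clock: 18.23
tool_pos: [0.432, 0.1929, 0.0167]
orientation: [-90.0, -0.0, 121.9]
force: [-0.1, 0.3, -0.1]
opening: 0.0659
```

{"api": "step_arm", "payload": {"rows": [[[-1,0,0,-0.1,0,0,0],[-1,0,0,0,0,0,0],[0.7,0,0,0,0,0,0],[0.7,0,0,0,0,0,0],[0.7,0,0,0,0,0,0],[0.9,0,0,0,0,0,0],[0.9,0,0,0.5,0,0,0],[0.9,0,0,3,0,0,0],[0.9,0,0,5,0,0,0],[0.9,0,0,5,0,0,0],[1,0,0,0,0,0,0]]]}}

```text
clock: 19.6
tool_pos: [0.4339, 0.1945, 0.1551]
orientation: [-90.5, -0.1, 122.0]
force: [0.5, 0.2, -0.8]
opening: 0.0868
```

```bash
python3 - <<'E'
from h import *
c,im=snap('wrist','wrist9');o=ctrl.get_obs(); print(o['clock'],o['tool_pos'],o['orientation'],o['force'],o['opening'])
print(roll(c,im,(.431,.192),.033,.018+.01)); 
k=fgblob(im,proj(c,(.431,.192,.02))); print('large top fit',circ(c,k,.028,.033,(.431,.192)))
cv2.imwrite('pics/c9.png',cv2.resize(im[100:300,130:430],(600,400)))
E
```

```text
19.65 [0.43270394 0.19366913 0.1528732 ] [-9.02641729e+01 -7.32203264e-02  1.21926337e+02] [-0.96025902 -0.71297959 -0.68980767] 0.08730660785629148
('px', array([286., 196.]), 'diam mm', np.float64(77.4), 'circ', (array([0.43354969, 0.18739371]), 3, 226), 'mom', array([0.43211353, 0.1896375 ]))
large top fit (array([0.43357146, 0.18735721]), 3, 226)
```

View pics/c9.png

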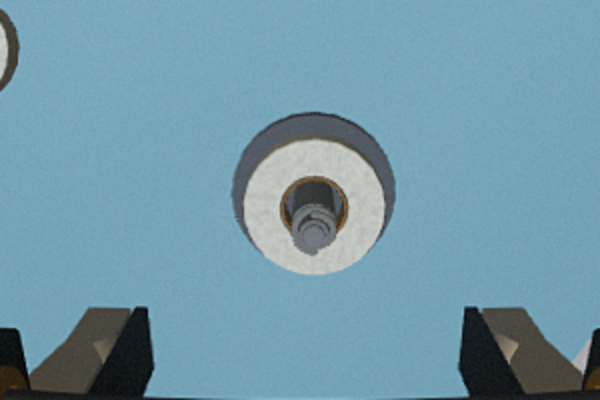

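The large roll lies flat on the base around the post (crop (314,205)). Now the medium roll: hover over it and measure.

{"api": "step_arm", "payload": {"rows": [[[1,4,0.5,1,0,0,0],[1,4,0.5,1,0,0,0],[1,4,0.5,0,0,0,0],[1,4,0.5,0,0,0,0],[1,2.7,0.5,0,0,0,0],[1,0,0,0,0,0,0],[1,0,0,0,0,0,0]]]}}

```text
clock: 20.52
tool_pos: [0.6179, 0.2174, 0.1693]
orientation: [-89.9, -0.0, 121.9]
force: [0.2, -0.1, 1.1]
opening: 0.0876
```

```bash
python3 - <<'E'
from h import *
c,im=snap('wrist','wrist10');o=ctrl.get_obs(); print(o['clock'],o['tool_pos'],o['orientation'])
print(roll(c,im,(.62,.218),.027,.015))
E
```

```text
20.575 [0.61790586 0.21750937 0.16989975] [-8.99059724e+01 -8.69675277e-03  1.21926124e+02]
('px', array([277., 194.]), 'diam mm', np.float64(54.5), 'circ', (array([0.62176685, 0.21801525]), 150, 150), 'mom', array([0.62108578, 0.21925001]))
```

{"api": "step_arm", "payload": {"rows": [[[1,0.36,0.1,-4,0,0,0],[1,0,0,-4,0,0,0],[1,0,0,-4,0,0,0],[1,0,0,-2.6,0,0,0],[1,0,0,-1.4,0,0,0],[1,0,0,-0.6,0,0,0],[1,0,0,0,0,0,0],[-1,0,0,0,0,0,0],[-1,0,0,0,0,0,0],[-1,0,0,0,0,0,0],[-1,0,0,0,0,0,0],[-1,0,0,0,0,0,0]]]}}

```text
clock: 22.08
tool_pos: [0.6226, 0.2189, 0.0049]
orientation: [-90.0, 0.0, 121.9]
force: [-0.9, -0.1, 2.0]
opening: 0.0526
```

{"api": "step_arm", "payload": {"rows": [[[-1,0,0,0,0,0,0],[-1,0,0,0,0,0,0]]]}}

```text
clock: 22.32
tool_pos: [0.6226, 0.2189, 0.0049]
orientation: [-90.0, 0.0, 121.9]
force: [0.1, -0.3, 3.4]
opening: 0.0519
```

{"api": "step_arm", "payload": {"rows": [[[-1,0,0,1,0,0,0],[-1,0,0,4,0,0,0],[-1,0,0,5,0,0,0],[-1,-4,-0.6,4,0,0,0],[-1,-4,-0.6,0,0,0,0],[-1,-4,-0.5,0,0,0,0],[-1,-4,-0.5,0,0,0,0],[-1,-3.15,-0.5,0,0,0,0],[-1,0,0,0,0,0,0],[-1,0,0,0,0,0,0]]]}}

```text
clock: 23.58
tool_pos: [0.4315, 0.1923, 0.1454]
orientation: [-90.1, -0.0, 122.0]
force: [0.1, -0.2, -0.4]
opening: 0.0522
```

```bash
cat > hold.py <<'E'
from h import *
from scipy.optimize import least_squares
import sys
def meas(fn,h,off,u0=282):
    c,im=snap('wrist',fn);o=ctrl.get_obs(); T=o['tool_pos']; print(o['clock'],T,o['force'],o['opening'])
    zt=T[2]-off+h; hsv=cv2.cvtColor(im,cv2.COLOR_BGR2HSV); w=cv2.inRange(hsv,(0,0,135),(180,45,255))
    u,v=proj(c,(T[0],T[1],zt)); inn=[]
    for a in np.radians(np.arange(190,351,5)):
        for t in np.arange(8,60,.5):
            q=(u+t*np.cos(a),v+t*np.sin(a))
            if w[int(round(q[1])),int(round(q[0]))]: inn.append(onz(c,*q,zt)[:2]); break
    P=np.array(inn); s=least_squares(lambda q:np.hypot(*(P-q[:2]).T)-.014,T[:2],loss='soft_l1',f_scale=.001)
    print('hole',s.x.round(4),'res mm',np.abs(s.fun).mean()*1e3,len(P),'px',u,v)
    cv2.imwrite('pics/c'+fn+'.png',cv2.resize(im[100:320,130:430],(600,440)))
E
python3 -c "
from hold import *
meas('wrist11',.015,.0045)"
```

```text
23.625 [0.43174768 0.19230663 0.14513859] [ 0.80485606 -0.00482221 -0.88449626] 0.05239585370844257
hole [0.4308 0.1907] res mm 1.0920397074578116 33 px 279.16409960273035 278.4677980930104
```

View pics/cwrist11.png

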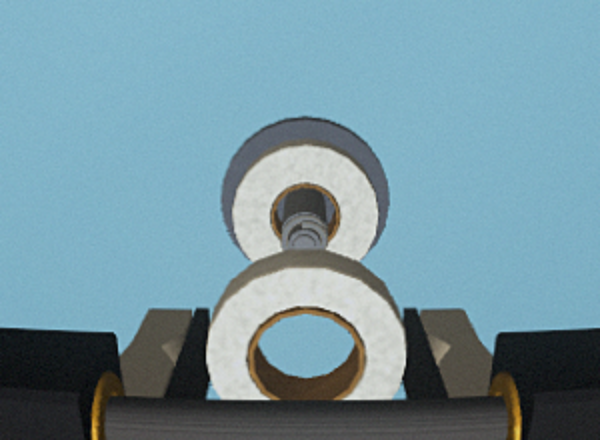

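The medium roll is held centred (hole 1 mm from the post axis). Lowering it onto the post.

{"api": "step_arm", "payload": {"rows": [[[-1,0,0.1,-3,0,0,0],[-1,0,0,-3,0,0,0],[-1,0,0,-1.2,0,0,0],[-1,0,0,-0.7,0,0,0],[-1,0,0,-0.7,0,0,0],[-1,0,0,-0.7,0,0,0],[-1,0,0,0,0,0,0]]]}}

```text
clock: 24.5
tool_pos: [0.431, 0.1928, 0.0515]
orientation: [-90.0, 0.0, 121.9]
force: [-0.2, 0.0, -0.6]
opening: 0.0525
```

{"api": "step_arm", "payload": {"rows": [[[-1,0,0,-0.9,0,0,0],[-1,0,0,-0.5,0,0,0],[-1,0,0,-0.2,0,0,0],[-1,0,0,-0.1,0,0,0],[-1,0,0,0,0,0,0],[-1,0,0,0,0,0,0]]]}}

```text
clock: 25.25
tool_pos: [0.4311, 0.1929, 0.0348]
orientation: [-90.0, -0.0, 121.9]
force: [0.6, -0.0, -0.5]
opening: 0.0522
```

{"api": "step_arm", "payload": {"rows": [[[-1,0,0,-0.1,0,0,0],[-1,0,0,-0.05,0,0,0],[-1,0,0,0,0,0,0],[0.5,0,0,0,0,0,0],[0.5,0,0,0,0,0,0],[0.5,0,0,0,0,0,0],[0.7,0,0,0,0,0,0],[0.7,0,0,0.5,0,0,0],[0.7,0,0,3,0,0,0],[1,0,0,5,0,0,0],[1,0,0,5,0,0,0],[1,0,0,0,0,0,0]]]}}

```text
clock: 26.75
tool_pos: [0.433, 0.1945, 0.1727]
orientation: [-90.5, -0.1, 122.0]
force: [-0.1, -0.5, -1.0]
opening: 0.0875
```

```bash
python3 - <<'E'
from h import *
c,im=snap('wrist','wrist12');o=ctrl.get_obs(); print(o['clock'],o['tool_pos'],o['orientation'],o['force'],o['opening'])
s=ctrl.snapshot('scene'); u,v=map(int,proj(cam('scene'),(.431,.192,.03)))
cv2.imwrite('pics/c12.png',np.hstack([cv2.resize(im[110:270,180:380],(450,360)),cv2.resize(s[v-25:v+25,u-20:u+20],(288,360))]))
E
```

```text
26.8 [0.43177292 0.19361826 0.17035033] [-9.02584656e+01 -7.10402251e-02  1.21927149e+02] [ 0.70380371 -0.78705396 -0.72021332] 0.08777762664779369
```

View pics/c12.png

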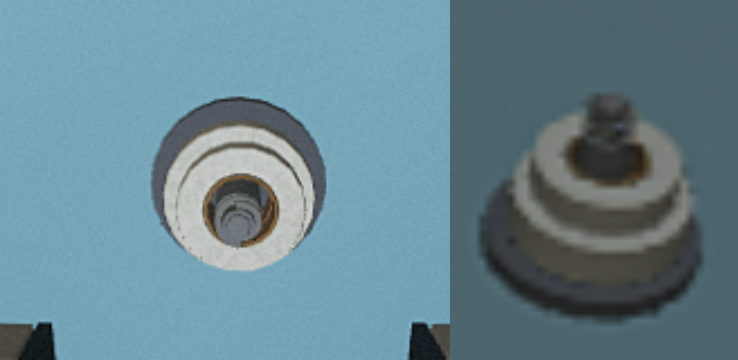

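The stack shows large then medium, both flat and around the post. Now over to the small roll at scene (187,200), avoiding green (164,188) and red (155,212).

{"api": "step_arm", "payload": {"rows": [[[1,1.6,-4.6,0,0,0,0],[1,1.6,-4.6,0,0,0,0],[1,1.6,-4.6,0,0,0,0],[1,1.6,-4.6,0,0,0,0],[1,1.6,-4.6,0,0,0,0],[1,1.6,-4.6,0,0,0,0],[1,1.6,-4.6,0,0,0,0],[1,1.6,-4.6,0,0,0,0],[1,1.6,-4.6,0,0,0,0],[1,1.6,-4.2,0,0,0,0],[1,0,0,0,0,0,0],[1,0,0,0,0,0,0]]]}}

```text
clock: 28.35
tool_pos: [0.59, -0.263, 0.1664]
orientation: [-89.9, -0.1, 121.9]
force: [-0.6, 0.9, 0.5]
opening: 0.0877
```

```bash
python3 - <<'E'
from h import *
c,im=snap('wrist','wrist13');o=ctrl.get_obs(); print(o['clock'],o['tool_pos'],o['orientation'])
print(roll(c,im,(.592,-.263),.021,.013))
print('red',onz(cam('scene'),155,212,.006),onz(cam('side'),315,142,.006))
print('mean colour',im[tuple(np.array(proj(c,(.592+.0175,-.263,.013)))[::-1].astype(int))])
E
```

```text
28.4 [ 0.59020928 -0.26254444  0.16699841] [-8.99144107e+01 -9.27718071e-02  1.21923942e+02]
('px', array([279., 196.]), 'diam mm', np.float64(42.7), 'circ', (array([ 0.59113908, -0.26161039]), 117, 117), 'mom', array([ 0.59044055, -0.26039015]))
red [ 0.67422405 -0.30228336  0.006     ] [ 0.67882406 -0.30219351  0.006     ]
mean colour [124 134 140]
```

View pics/wrist13.png

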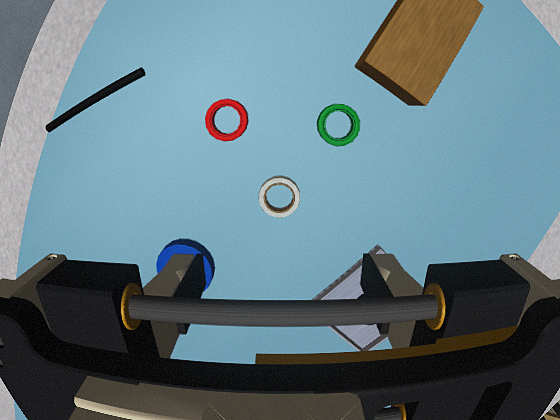

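The white small ring is at (279,196), diameter 42.7 mm, with red at (227,119) and green at (338,124) well off the finger line. Grasping.

{"api": "step_arm", "payload": {"rows": [[[0.6,0.07,0.1,-4,0,0,0],[0.6,0,0,-4,0,0,0],[0.6,0,0,-4,0,0,0],[0.6,0,0,-2.5,0,0,0],[0.6,0,0,-1.3,0,0,0],[0.6,0,0,-0.5,0,0,0],[0.6,0,0,0,0,0,0],[-1,0,0,0,0,0,0],[-1,0,0,0,0,0,0],[-1,0,0,0,0,0,0],[-1,0,0,0,0,0,0],[-1,0,0,0,0,0,0]]]}}

```text
clock: 29.9
tool_pos: [0.5919, -0.2622, 0.0055]
orientation: [-90.0, 0.0, 121.9]
force: [-0.1, 1.2, 3.3]
opening: 0.0406
```

{"api": "step_arm", "payload": {"rows": [[[-1,0,0,0,0,0,0],[-1,0,0,0,0,0,0]]]}}

```text
clock: 30.15
tool_pos: [0.5919, -0.2623, 0.0055]
orientation: [-90.0, 0.0, 121.9]
force: [-0.5, 1.3, 5.5]
opening: 0.0407
```

{"api": "step_arm", "payload": {"rows": [[[-1,0,0,1,0,0,0],[-1,0,0,4,0,0,0],[-1,0,0,5,0,0,0],[-1,0,0,4,0,0,0],[-1,-1.6,4.5,0,0,0,0],[-1,-1.6,4.5,0,0,0,0],[-1,-1.6,4.5,0,0,0,0],[-1,-1.6,4.5,0,0,0,0],[-1,-1.6,4.5,0,0,0,0]]]}}

```text
clock: 31.28
tool_pos: [0.5111, -0.0358, 0.1455]
orientation: [-90.0, 0.0, 121.9]
force: [0.6, 0.7, -0.3]
opening: 0.0407
```

{"api": "step_arm", "payload": {"rows": [[[-1,-1.6,4.5,0,0,0,0],[-1,-1.6,4.5,0,0,0,0],[-1,-1.6,4.5,0,0,0,0],[-1,-1.6,4.5,0,0,0,0],[-1,-1.6,4.9,0,0,0,0],[-1,0,0,0,0,0,0],[-1,0,0,0,0,0,0]]]}}

```text
clock: 32.15
tool_pos: [0.4315, 0.1918, 0.1453]
orientation: [-90.0, -0.0, 122.0]
force: [1.1, 0.5, -0.2]
opening: 0.0405
```

```bash
python3 -c "
from hold import *
meas('wrist14',.013,.0050)"
```

```text
32.2 [0.43162494 0.19128149 0.14518772] [-0.15226231 -0.37527529 -0.49396295] 0.04036712656808664
hole [0.4295 0.1914] res mm 1.0951331905060895 33 px 279.76887033778195 275.6407748848941
```

View pics/cwrist14.png

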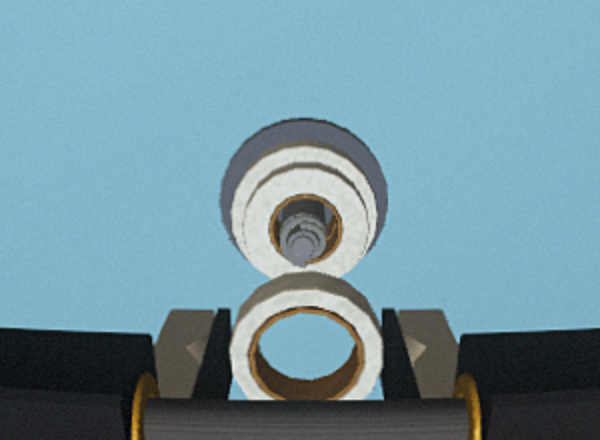

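Held centred. Lowering onto the post (final TCP z about 0.048).

{"api": "step_arm", "payload": {"rows": [[[-1,0.1,0.05,-3,0,0,0],[-1,0,0,-2.5,0,0,0],[-1,0,0,-1,0,0,0],[-1,0,0,-0.7,0,0,0],[-1,0,0,-0.7,0,0,0],[-1,0,0,-0.5,0,0,0],[-1,0,0,0,0,0,0]]]}}

```text
clock: 33.08
tool_pos: [0.4326, 0.1923, 0.0611]
orientation: [-90.0, 0.0, 121.9]
force: [0.4, 0.3, -0.1]
opening: 0.0405
```

{"api": "step_arm", "payload": {"rows": [[[-1,0,0,-0.5,0,0,0],[-1,0,0,-0.3,0,0,0],[-1,0,0,-0.2,0,0,0],[-1,0,0,-0.15,0,0,0],[-1,0,0,0,0,0,0],[-1,0,0,0,0,0,0]]]}}

```text
clock: 33.83
tool_pos: [0.4328, 0.1924, 0.0497]
orientation: [-90.0, 0.0, 121.9]
force: [0.3, 0.5, 0.5]
opening: 0.0403
```

{"api": "step_arm", "payload": {"rows": [[[-1,0,0,-0.1,0,0,0],[-1,0,0,0,0,0,0],[0.2,0,0,0,0,0,0],[0.2,0,0,0,0,0,0],[0.2,0,0,0,0,0,0],[0.5,0,0,0,0,0,0],[0.5,0,0,0.5,0,0,0],[0.7,0,0,3,0,0,0],[1,0,0,5,0,0,0],[1,0,0,5,0,0,0],[1,0,0,0,0,0,0]]]}}

```text
clock: 35.2
tool_pos: [0.4347, 0.1939, 0.1882]
orientation: [-90.5, -0.1, 122.0]
force: [0.2, -0.2, -0.3]
opening: 0.0872
```

```bash
python3 - <<'E'
from h import *
c,im=snap('wrist','wrist15');o=ctrl.get_obs(); print(o['clock'],o['tool_pos'],o['force'],o['opening'])
cs,s=snap('scene','scene15'); u,v=map(int,proj(cs,(.431,.192,.035))); _,s2=snap('side','side15')
a=cv2.resize(im[110:270,180:380],(400,300)); b=cv2.resize(s[v-25:v+25,u-25:u+25],(300,300))
cv2.imwrite('pics/c15.png',np.vstack([np.hstack([a,b]),cv2.resize(s[130:320,60:503],(700,300))]))
E
```

```text
35.25 [0.43346456 0.19308733 0.18582901] [-0.59973665  0.38572282 -1.23119007] 0.08756406259459186
```

The viewer limit is reached, so I check by numbers: fit the small roll's top rim at its expected height in two views, and compare the bystanders with the first pictures.

```bash
python3 - <<'E'
from h import *
from scipy.optimize import least_squares
for n in('wrist','scene','side'):
    c=cam(n); im=cv2.imread(f'pics/{n}15.png'); g=cv2.GaussianBlur(cv2.cvtColor(im,cv2.COLOR_BGR2GRAY),(3,3),0).astype(float)
    # outward radial scan along top plane z=.056 : largest brightness drop (white top -> side/next tier)
    for lab,z,rr in(('small outer',.056,(.017,.026)),('medium outer',.043,(.0235,.031)),('large outer',.028,(.029,.037))):
        P=[];cam_xy=(-c['R'].T@c['t'])[:2]-np.array([.431,.192]); a0=np.arctan2(cam_xy[1],cam_xy[0])
        for a in a0+np.radians(np.arange(-75,76,6)):   # camera-facing side, where side wall shows below the rim
            R=np.arange(rr[0],rr[1],.0003); q=np.array([proj(c,(.431+r*np.cos(a),.192+r*np.sin(a),z)) for r in R],np.float32)
            v=cv2.remap(g.astype(np.float32),q[:,:1],q[:,1:],1).ravel(); d=np.convolve(v,[1]*4+[-1]*4,'valid')
            i=int(np.argmin(d)); r=R[i+4]; P.append((.431+r*np.cos(a),.192+r*np.sin(a)))
        P=np.array(P); s=least_squares(lambda x:np.hypot(*(P-x[:2]).T)-x[2],(.431,.192,sum(rr)/2),loss='soft_l1',f_scale=.001)
        print(n,lab,s.x.round(4),'res mm',round(np.abs(s.fun).mean()*1e3,2))
for n in('scene','side'):
    a=cv2.imread(f'pics/{n}0.png');b=cv2.imread(f'pics/{n}15.png')
    d=(cv2.absdiff(cv2.GaussianBlur(a,(5,5),0),cv2.GaussianBlur(b,(5,5),0)).max(2)>22).astype('uint8')
    k=cv2.connectedComponentsWithStats(d)[2:]; print(n,[(k[0][i][:5].tolist()) for i in range(1,len(k[0])) if k[0][i][4]>15])
E
```

```text
wrist small outer [0.428  0.1962 0.0263] res mm 1.04
wrist medium outer [0.4284 0.1942 0.0305] res mm 1.23
wrist large outer [0.4274 0.1912 0.0337] res mm 0.67
scene small outer [0.4349 0.1931 0.019 ] res mm 0.57
scene medium outer [0.4337 0.1931 0.0244] res mm 0.3
scene large outer [0.4321 0.1921 0.0321] res mm 0.28
side small outer [0.4319 0.1939 0.0198] res mm 0.88
side medium outer [0.4309 0.1939 0.0254] res mm 0.48
side large outer [0.4324 0.1934 0.033 ] res mm 0.28
scene [[368, 0, 23, 34, 373], [418, 0, 10, 2, 16], [440, 0, 86, 29, 1809], [363, 29, 49, 23, 199], [405, 31, 28, 69, 925], [370, 32, 46, 12, 235], [362, 58, 30, 12, 111], [330, 63, 16, 17, 191], [330, 85, 10, 21, 107], [358, 85, 41, 57, 956], [343, 106, 9, 6, 20], [364, 144, 24, 8, 117], [357, 147, 42, 38, 837], [230, 170, 14, 14, 159], [179, 196, 15, 12, 111], [347, 206, 26, 24, 411], [227, 236, 27, 23, 472], [324, 265, 23, 21, 336]]
side [[0, 0, 560, 420, 216499], [548, 0, 5, 9, 34], [554, 0, 6, 62, 303], [524, 260, 5, 6, 17], [478, 268, 14, 16, 77], [508, 271, 5, 5, 19], [490, 282, 4, 10, 22], [499, 327, 7, 6, 26], [553, 416, 7, 4, 21]]
```

In the scene view only the arm, knob, rolls and stand changed, so the bystanders and look-alikes have not moved. The tiers fit at their expected heights in the scene and side views. The gripper is clear, so I hand in.

```bash
python3 - <<'E'
from h import *
print([cv2.imread(f'pics/side{i}.png').mean().round(1) for i in(0,15)])
o=ctrl.get_obs(); print(o['clock'],o['tool_pos'],o['force'],o['qvel'].round(2)); print(ctrl.close_job())
E
```

```text
[np.float64(120.4), np.float64(142.5)]
35.35 [0.43226202 0.19204073 0.183359  ] [ 0.1456007  -0.56285732 -0.27053547] [-0.03  1.09 -0.62  0.07  0.09 -0.07]
the job is handed in; nothing more can be done
None
```

I handed the job in at 35.35 s, with the tape stand reloaded as asked. I unscrewed the knob and laid it flat in the middle of the tray. I then put the large, medium and small white rolls over the post in that order, and the gripper was clear about 10 cm above.

**What the last checks showed:**
- **Knob, large and medium roll:** I saw all three lying correctly in pictures after placing them.
- **Small roll:** The viewer's 16-picture limit was reached before I could look at it, so I checked it only by numbers. It went down over the stud with almost no force and was released about 1 mm above its resting height. Rim fits for all three rolls at their expected heights were good in the scene and side views, with centres within about 4 mm of the post and radii within about 2 mm.
- **Bystanders and look-alikes:** A comparison of the first and last scene views showed change only at the arm, the knob, the rolls and the stand.

**Checks that disagreed or failed:**
- The same rim fits in the wrist view were poor for the small and medium rolls, with radii about 5 and 3.5 mm too large. I took that as the edge search failing in that view.
- The side view could not be compared with its first picture, because its overall brightness had changed.

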